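# Take the counting spatula out of the part-opening drawer

### The arm

A 7-joint arm with a two-finger parallel gripper is mounted at the origin on the work surface. World frame = base frame: x ahead of the robot, y to its left, z up, the work surface at z = 0. Lengths are in m, angles in rad, forces in N, time in s.
With the tool pointing down it reaches from about 0.425 to 0.875 m from the base axis. Payload 4.7 kg.
Tool frame: the origin (TCP) lies on the centre line of the jaws, within the pads' length; the fingertips stand 14 mm ahead of it and the grasp point (between the pads) lies 5 mm behind it; z points along the fingers, x is the direction in which the jaws open and shut, and the axes are right-handed (so a half turn about z gives the same grasp; the last joint's range is limited). The gripper opens to 87 mm and grips with 3 to 60 N. Pads are 19 mm wide; open, the fingers measure 117 mm over their backs; the gripper's body (75 mm by 190 mm) begins 51 mm behind the grasp point.
Start: joints at [1.174, 0.321, -0.07, 1.45, 0.023, 1.371, -0.057], TCP at [0.26, -0.596, 0.237] pointing down, gripper open.
Joint ranges: [-2.86, 2.86], [-0.3, 2.09], [-1.38, 1.24], [0.06, 2.45], [-1.56, 4.7], [0.09, 2.05], [-2.69, 2.69]. Speed limits (rad/s): [2.57, 2.57, 3.14, 3.14, 3.14, 3.14, 3.14].

### API

Orientations are given as a rotation vector (axis times angle).
In Python, from bench import ctrl gives the robot as it stands.
- The arm moves only by the tool drive_tool, never from a script. Its argument "rows" is a list that holds one entry, the list of rows, each a list of 5 numbers: the shift along the tool's x, y, z scaled (see below), then the turn about the tool's z scaled (see below), then the closure in counts, from 0 (fully open) to 255 (shut). In form: [[[dx, dy, dz, spin, jaw], ...]]. A call has 1 to 20 rows; each row is the pose to reach, as a shift and turn from the pose commanded when the call began, along the tool's axes at that moment, turning the shorter way round; what a row does not reach only later rows make up. The controller multiplies each number of a shift by 300 mm and each number of a turn by pi rad. A row lasts 1/8 s, in which the tool goes at most 62.5 mm and 10.7 degrees, less where a joint would pass 70% of its speed; a pose out of reach is approached as far as the arm can. A call with a number of a shift or a turn outside -1 to 1 is refused whole. A call with a gripper value outside its range is refused whole. The fingers move at their own pace and stop on an object; "grip_force" is the grip in N (left out, the last holds). Time passes only in rows, so rows that repeat a pose let the fingers close. It gives the time, the measured TCP pose, the force and the opening at its end, in the units of the state.
- ctrl.get_state(): the state, without advancing time (a new reading comes with each control period).
- ctrl.get_image(name): name is "scene" or "top" or "wrist"; returns a dict with "img" (420x560x3 uint8, blue, green, red), "camera_matrix" (3x3 intrinsics, pixels), "R" (3x3) and "t" (3): a world point X has camera coordinates R X + t. Camera axes: x right, y down, z forward; pixel columns grow to the right and rows downward; lengths in m; the calibration is good to about 2 mm. A picture is of the moment at which its call begins. There is no depth.
- ctrl.close_job(): hands the job in, once; it reports no verdict.
The state is a dict: "time": time; "joint_positions": joint angles; "qd": joint speeds; "joint_torque": joint torques, N m; "position": TCP position; "tool_rot": TCP orientation; "ft_force": force on the tool from outside, world axes, zero at the start; "torque": the same for the moment, N m; "grip_width": opening from 0.0 (shut) to 1.0 (fully open).
Only numpy, scipy, OpenCV 4.12 (cv2) and the standard library are available. Lean on these libraries where they do the work, as an engineer would, in place of code of your own. Each camera call takes 0.05 s, during which the arm holds its last target.

### The job

Pull the drawer of the canister unit out to its stop, then take the long counting spatula out of it. The spatula is longer than the gap and its blade end stays under the cabinet's top, so lift the handle end up over the drawer front first and draw the spatula out tilted, without forcing it against the cabinet. Finish while still holding it steady in the air, all of it at least 5 cm higher than the drawer front and touching nothing but the gripper; the drawer stays pulled out, the other tools stay in it, and the things around are left alone.

Things in the scene. Friction and masses are not known exactly. Their poses are not given: they have to be found in the camera images.
- unit: White canister unit fixed on the bench, 300 mm deep, 330 wide, 118 high, one drawer in its front. Two amber canisters are locked on its top, 180 mm or more behind the front face, up to 232 mm above the bench. Origin: on the bench under the middle of the front face; x points into the unit (the drawer comes out along -x), y to the left when looking into it from the front, z up.
- unit_edge (a point): Middle of the lower front edge of the cabinet's 20 mm thick top panel, in the plane of the front face, 98 mm above the bench and 76 mm above the drawer's inside floor. Axes as the unit's. Whatever lies in the back of the drawer is under this panel.
- drawer (a joint): How far the drawer is out, in m: 0 shut, 0.14 at its stop (it opens no further). Starts 0.02 to 0.04 open; about 2 N of friction; stays where left. Inside it is 270 mm long, with three lanes 91 mm wide centred at y = -94, 0, +94 mm of the unit, parted by dividers 30 mm high; floor 22 mm above the bench, side and back walls 45 mm high. At the stop 140 mm lie between front panel and cabinet face.
- drawer_handle (a point): Middle of the drawer's handle, a round steel bar 10 mm thick and 130 mm long, parallel to the unit's y, 70 mm above the bench, its axis 38 mm in front of the drawer's front panel; two posts hold it, 55 mm either side of the middle. Moves with the drawer.
- drawer_front_top (a point): Middle of the top edge of the drawer's front panel (16 mm thick, 326 mm wide), 94 mm above the bench, 72 mm above the drawer's inside floor. The panel's inner side lies 8 mm to +x of this point. Moves with the drawer.
- spatula: The counting spatula, 225 mm long with a flat underside; black plastic handle 100 mm long, steel blade. It lies flat along one of the three lanes (any of them), handle end towards the drawer front, and comes along with the drawer. 60 to 130 g, balances about 95 mm from the handle end. Origin: half-way along, on the underside; x from handle end to blade tip, z up.
- spatula_mid (a point): Middle of the spatula, half-way along its length and 10 mm above its underside. The handle, 18 mm wide and 20 mm high, runs from 112 to 12 mm to -x of this point; then come a neck 14 mm wide and 8 mm high, and the blade, 28 mm wide and 3 mm thick at the level of the underside.
- spatula_heel (a point): Middle of the end face of the spatula's handle, 112 mm from its middle, 10 mm above the underside.
- spatula_tip (a point): The rounded tip of the spatula's blade, 112 mm from its middle, 1.5 mm above the underside.
- brush: Small black cleaning brush, about 135 mm long, up to 22 mm wide and 20 mm high, lying in another lane of the drawer. Origin: on its underside near the middle.
- scoop: Small steel scoop, about 130 mm long, 46 mm wide and 22 mm high, lying in the third lane of the drawer. Origin: on its underside near the middle.
- open_canister: Loose tablet canister 96 x 78 x 96 mm with its lid standing open (180 mm high), on the bench in front of the drawer. Origin: under its centre.
- tall_jar: White jar, 60 mm across and 102 mm high, on the bench in front of the drawer. Origin: under its centre.
- carton: Medicine carton 55 x 85 x 50 mm, on the bench in front of the drawer. Origin: under its centre.
- foil_roll: Upright roll of foil, 64 mm across and 66 mm high, on the bench at the unit's right side. Origin: under its centre.
Not all that is in view belongs to the job. What is shaped like the open_canister but blue is not meant.

How it is judged:
By the outcome, as a careful person would: the job done as asked, in the order asked, and still so for the second after the job is handed in, while the arm keeps its last pose, push and grip.
It also fails if it takes over 51 s, if anything falls off the work surface, if the arm or the gripper's body presses on something with over 40 N, if the wrist force passes 120 N, or if a joint passes its speed limit or range.

## Working session

There is one attempt and no reset: what is moved stays moved. The work goes in short steps, Python scripts to look and compute and a tool call to move; the robot and the scene stay as the last step left them, time stands still between calls to the robot, and variables do not carry over. Pictures are saved under pics/ and viewed, and the job is handed in when it is done.

Besides the shell and the picture viewer there is one more tool, called after ">>>" as name(argument=value, ...), one argument or row to a line, values as JSON. drive_tool: Moves the arm, as the interface text tells. Its arguments: {"type":"object","properties":{"rows":{"type":"array"},"grip_force":{"type":"number"}},"required":["rows"]}

```bash
ls; mkdir -p pics
cat > h.py <<'E'
import numpy as np, cv2
from bench import ctrl
from scipy.spatial.transform import Rotation as Rn
def snap(n,f):
    d=ctrl.get_image(n); cv2.imwrite('pics/'+f+'.png',d['img'])
    np.savez('pics/'+f+'.npz',K=d['camera_matrix'],R=d['R'],t=d['t']); return d
def load(f):
    z=np.load('pics/'+f+'.npz'); return np.array(z['K']),np.array(z['R']),np.array(z['t']).ravel()
def atz(f,u,v,z):
    K,R,t=load(f); c=-R.T@t; d=R.T@np.linalg.inv(K)@np.array([u,v,1.]); return c+d*(z-c[2])/d[2]
def proj(f,X):
    K,R,t=load(f); p=K@(R@np.array(X,float)+t); return p[:2]/p[2]
def crop(f,x0,y0,w,h,s,o):
    im=cv2.imread('pics/'+f+'.png')[y0:y0+h,x0:x0+w]; cv2.imwrite('pics/'+o+'.png',cv2.resize(im,None,fx=s,fy=s,interpolation=cv2.INTER_CUBIC))
E
python3 - <<'E'
from h import *
print(ctrl.get_state())
for n in('scene','top','wrist'): snap(n,n+'0')
E
```

```text
pics
{'time': 0.0, 'joint_positions': array([ 1.17408731,  0.32181449, -0.07011429,  1.45165817,  0.0226245 ,
        1.37079852, -0.05689496]), 'qd': array([ 8.19808645e-04,  6.99287138e-04,  7.06076713e-04, -2.15300712e-05,
       -3.32747186e-04, -6.22196315e-04,  2.84947667e-04]), 'joint_torque': array([-2.17192942e-04, -4.91294825e+01, -4.04057242e-01, -3.12525415e+01,
       -6.37814845e-02,  4.38063231e-02,  1.86629118e-04]), 'position': array([ 0.25933477, -0.59545677,  0.2354757 ]), 'tool_rot': array([-2.62710710e+00,  1.72104588e+00,  2.57612872e-03]), 'ft_force': array([0.35340235, 1.19595303, 0.09131096]), 'torque': array([-0.05834394,  0.03044891,  0.00734054]), 'grip_width': 0.9996260019453215}
```

View pics/scene0.png

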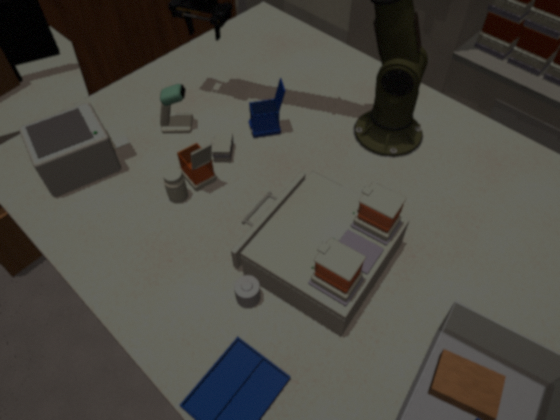

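View pics/top0.png

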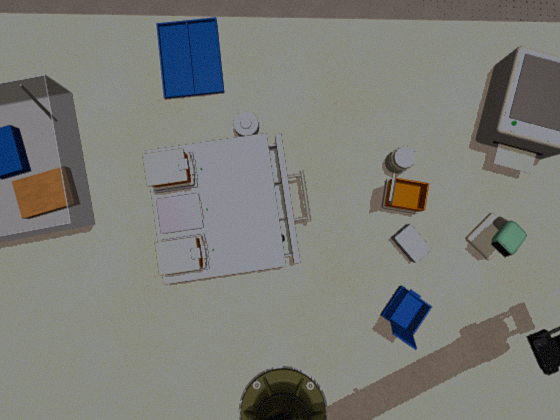

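View pics/wrist0.png

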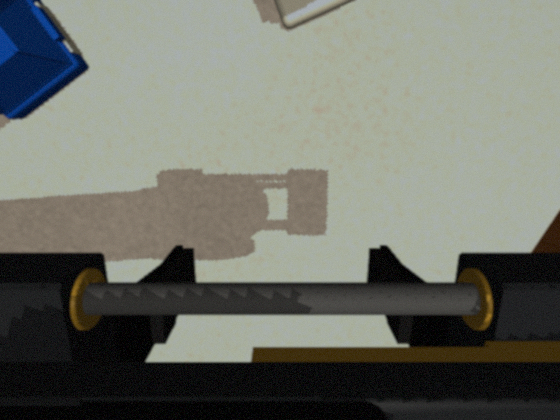

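Run:
```python
from h import *
K,R,t=load('top0'); print(-R.T@t, R, K[0,0])
crop('top0',240,120,90,160,4,'c1'); crop('top0',140,120,200,170,4,'c2')
crop('scene0',220,160,200,170,4,'c3')
```

```text
[0.46684445 0.01582363 1.36815032] [[ 0.01350996 -0.99987973  0.00761639]
 [-0.99936599 -0.01375317 -0.0328401 ]
 [ 0.0329409  -0.00716789 -0.9994316 ]] 513.8881127177024
```

View pics/c2.png

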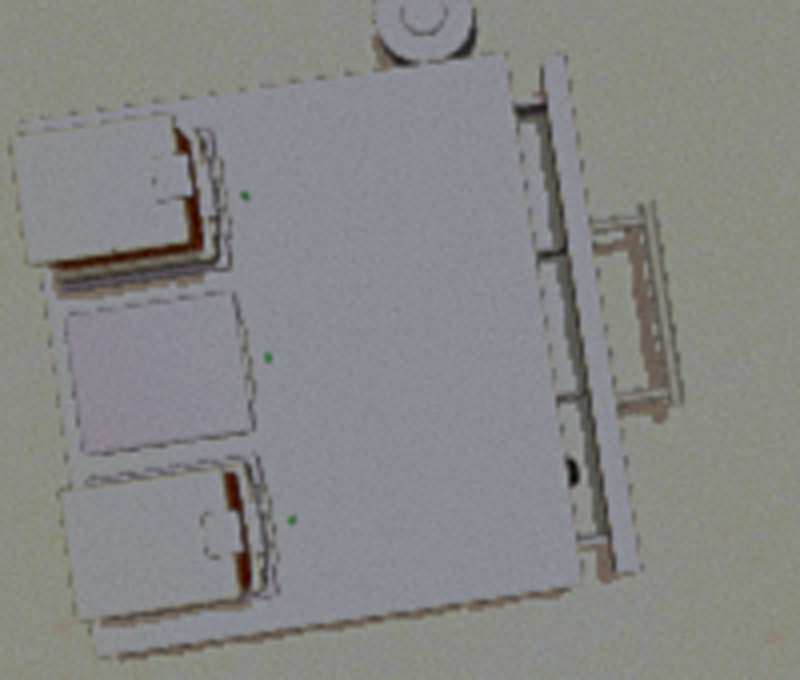

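View pics/c1.png

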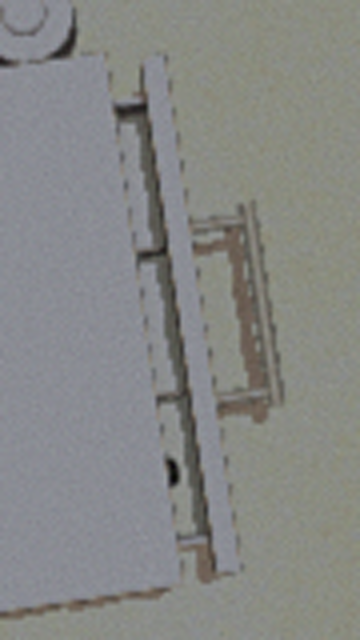

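View pics/c3.png

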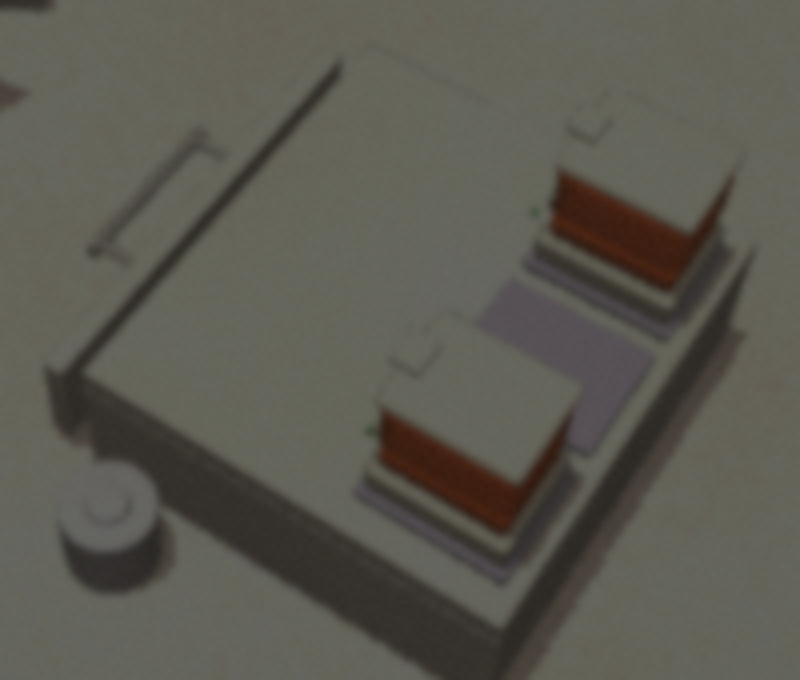

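Run:
```python
from h import *
A=atz('top0',267.5,134.2,.118);B=atz('top0',285,266.2,.118)
print('cab front corners',A,B,np.linalg.norm(A-B))
m=(A+B)/2; yl=(B-A)/np.linalg.norm(B-A); xu=np.array([-yl[1],yl[0],0]); 
if xu[1]<0: xu=-xu
print('mid',m,'y',yl,'x',xu,'yaw',np.degrees(np.arctan2(xu[1],xu[0])))
H1=atz('top0',303,171.2,.07);H2=atz('top0',310,220.5,.07);h=(H1+H2)/2
print('handle',H1,H2,np.linalg.norm(H1-H2),h,(h-m)@xu,(h-m)@yl)
P1=atz('top0',140+555/4,120+58/4,.094);P2=atz('top0',140+628/4,120+572/4,.094);p=(P1+P2)/2
print('panel',P1,P2,np.linalg.norm(P1-P2),(p-m)@xu,(p-m)@yl)
q=atz('top0',140+577/4,120+472/4,.032); print('black',q,(q-m)@xu,(q-m)@yl,np.linalg.norm(q[:2]))
for n,u,v,z in(('can',406,194,.05),('jar',402,160,.1),('lid',387,190,.18),('blue',400,310,.05),('carton',411,243,.05)):
    q=atz('top0',u,v,z); print(n,q,(q-m)@xu,(q-m)@yl)
```

```text
cab front corners [0.70599699 0.04654608 0.118     ] [ 0.38455199 -0.00056433  0.118     ] 0.32487886424671325
mid [0.54527449 0.02299088 0.118     ] y [-0.98943031 -0.14500915  0.        ] x [-0.14500915  0.98943031 -0.        ] yaw 98.33780905388801
handle [ 0.62218369 -0.0436223   0.07      ] [ 0.49740985 -0.06284712  0.07      ] 0.12624621341557607 [ 0.55979677 -0.05323471  0.07      ] -0.0775257665337193 -0.0033153749137385456
panel [0.71025573 0.01908084 0.094     ] [ 0.39125244 -0.03045873  0.094     ] 0.3228269982051589 -0.029171275667139982 -0.0012628397931335345
black [0.45192014 0.00123267 0.032     ] -0.00799098930789109 0.0955227641609032 0.4519218216075608
can [ 0.56950417 -0.31051478  0.05      ] -0.33349413597809574 0.02438779397749472
jar [ 0.65003161 -0.28771473  0.1       ] -0.32261228094293437 -0.05859470968135873
lid [ 0.56805851 -0.23410621  0.18      ] -0.2576835367736831 0.01473823376135031
blue [ 0.27228152 -0.29682163  0.05      ] -0.27684570591620167 0.31648326583853026
carton [ 0.44366755 -0.32407891  0.05      ] -0.32866743332665693 0.15086128362481566
```

Run:
```python
from h import *
crop('scene0',140,60,160,150,5,'c4')
crop('top0',360,120,100,170,4,'c5')
```

```text
(no output)
```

View pics/c4.png

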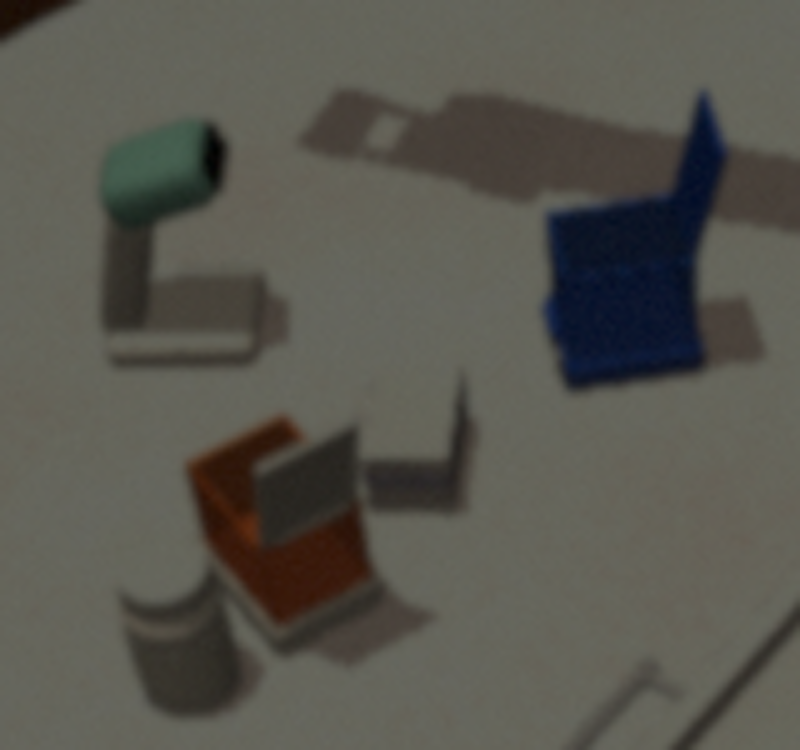

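View pics/c5.png

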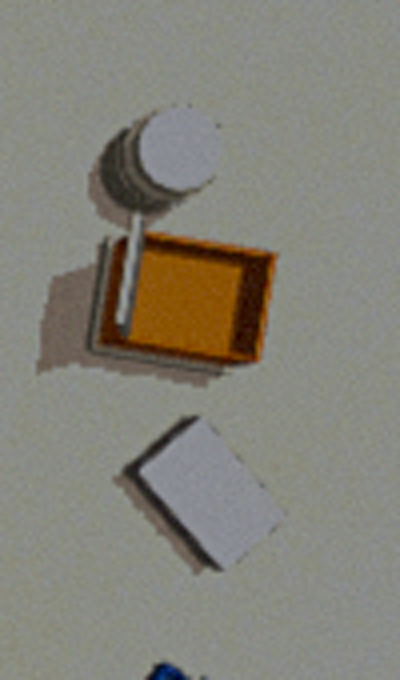

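```bash
cat >> h.py <<'E'
U0=np.array([0.545,0.0225,0.]); YAW=np.radians(8.6)
UY=np.array([-np.cos(YAW),-np.sin(YAW),0]); UX=np.array([-np.sin(YAW),np.cos(YAW),0])
def u2w(x,y,z): return U0+UX*x+UY*y+np.array([0,0,z])
def w2u(p): d=np.array(p)-U0; return np.array([d@UX,d@UY,p[2]])
def plan(T,spin=True,yaw=YAW):
    s=ctrl.get_state(); Rt=Rn.from_rotvec(s['tool_rot']).as_matrix(); 
    d=Rt.T@(np.array(T)-s['position'])
    y=np.arctan2(Rt[1,0],Rt[0,0]); e=(yaw-y+np.pi/2)%np.pi-np.pi/2
    print('t',round(s['time'],2),'pos',s['position'].round(4),'u',w2u(s['position']).round(4),'F',s['ft_force'].round(2),'w',round(s['grip_width'],3),'toolx yaw',np.degrees(y).round(2),'toolz',Rt[:,2].round(3))
    print('target',np.round(T,4),'scaled shift',(d/0.3).round(4),'spin',round(-e/np.pi,4),'max mm',np.linalg.norm(d)*1e3)
    print('q',s['joint_positions'].round(2))
E
python3 - <<'E'
from h import *
T=u2w(-.055,-.001,.0)
plan([0.26,-0.596,0.30]); plan([T[0],T[1],0.30])
E
```

```text
t 0.15 pos [ 0.2594 -0.5956  0.2357] u [-0.5684  0.3748  0.2357] F [ 0.32  0.51 -0.14] w 0.999 toolx yaw -66.46 toolz [-0.001  0.001 -1.   ]
target [ 0.26  -0.596  0.3  ] scaled shift [ 0.0018 -0.0013 -0.2142] spin -0.417 max mm 64.25806802334283
q [ 1.17  0.32 -0.07  1.45  0.02  1.37 -0.06]
t 0.15 pos [ 0.2594 -0.5956  0.2357] u [-0.5684  0.3748  0.2357] F [ 0.32  0.51 -0.14] w 0.999 toolx yaw -66.46 toolz [-0.001  0.001 -1.   ]
target [ 0.5542 -0.0317  0.3   ] scaled shift [-1.3309 -1.6516 -0.2125] spin -0.417 max mm 639.5181886090259
q [ 1.17  0.32 -0.07  1.45  0.02  1.37 -0.06]
```

>>> drive_tool(
  rows=[
    [[0,0,-0.2,0,0],[0,0,-0.25,0,0],[-0.667,-0.83,-0.25,-0.2,255],[-0.667,-0.83,-0.25,-0.417,255],[-0.667,-0.83,-0.25,-0.417,255],[-0.667,-0.83,-0.25,-0.417,255],[-0.667,-0.83,-0.25,-0.417,255],[-0.667,-0.83,-0.25,-0.417,255],[-0.667,-0.83,-0.25,-0.417,255],[-0.667,-0.83,-0.25,-0.417,255]],
  ],
  grip_force=5,
)

```text
time: 1.4
position: [0.4077, -0.3128, 0.3111]
tool_rot: [-3.133, -0.233, 0.001]
ft_force: [-0.6, -0.8, -0.3]
grip_width: 0.172
```

Run:
```python
from h import *
T=u2w(-.055,-.001,.0)
plan([T[0],T[1],0.20])
```

```text
t 1.4 pos [ 0.4077 -0.3128  0.3111] u [-0.311   0.1859  0.3111] F [-0.62 -0.84 -0.3 ] w 0.172 toolx yaw 8.5 toolz [-0.001  0.    -1.   ]
target [ 0.5542 -0.0317  0.2   ] scaled shift [ 0.6216 -0.8545  0.3703] spin -0.0006 max mm 335.89262062418953
q [ 0.95  0.02 -0.35  1.65  0.01  1.47  0.75]
```

>>> drive_tool(
  rows=[
    [[0.622,-0.8545,0,0,255],[0.622,-0.8545,0,0,255],[0.622,-0.8545,0,0,255],[0.622,-0.8545,0,0,255],[0.622,-0.8545,0.0,0,255],[0.622,-0.8545,0.3,0,255],[0.622,-0.8545,0.37,0,255],[0.622,-0.8545,0.37,0,255],[0.622,-0.8545,0.37,0,255]],
  ],
)

```text
time: 2.52
position: [0.5552, -0.0321, 0.2024]
tool_rot: [3.133, 0.232, 0.004]
ft_force: [-0.1, 0.5, 0.2]
grip_width: 0.004
```

Run:
```python
from h import *
plan(u2w(-.055,-.001,.07))
snap('wrist','wrist1');snap('top','top1')
crop('top1',220,120,140,160,4,'c6')
```

```text
t 2.52 pos [ 0.5552 -0.0321  0.2024] u [-0.0555 -0.0019  0.2024] F [-0.11  0.49  0.25] w 0.004 toolx yaw 8.46 toolz [ 0.002 -0.    -1.   ]
target [ 0.5542 -0.0317  0.07  ] scaled shift [-0.004  -0.0018  0.4413] spin -0.0008 max mm 132.4041316665789
q [ 0.59  0.19 -0.65  1.72  0.12  1.27  0.06]
```

View pics/wrist1.png

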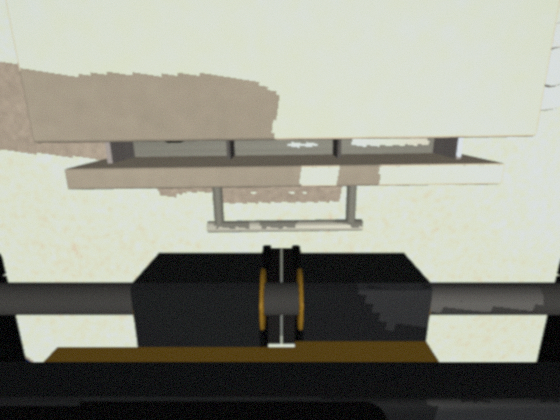

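View pics/c6.png

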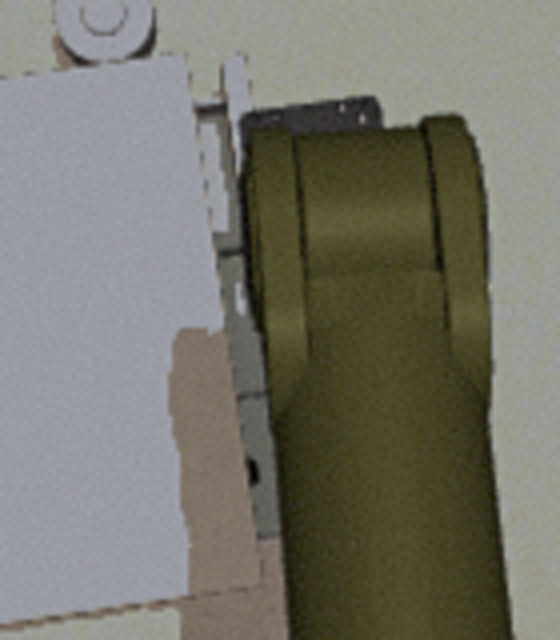

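Run:
```python
from h import *
for u,v,z in((207,227,.07),(363,224,.07),(70,168,.094),(498,161,.094),(35,136,.118),(535,132,.118)):
    print(u,v,w2u(atz('wrist1',u,v,z)).round(4))
K,R,t=load('wrist1');print('cam',w2u(-R.T@t))
```

```text
207 227 [-0.0736  0.0603  0.07  ]
363 224 [-0.0715 -0.0713  0.07  ]
70 168 [-0.0197  0.153   0.094 ]
498 161 [-0.0156 -0.1616  0.094 ]
35 136 [0.0048 0.1578 0.118 ]
535 132 [ 0.0063 -0.1676  0.118 ]
cam [ 0.01829673 -0.00176382  0.35050511]
```

Run:
```python
from h import *
p=np.array([0.5552,-0.0321,0.2024])
for dz in(-.014,0,.03): print(dz,proj('wrist1',p+[0,0,dz]))
Rm=np.load('pics/wrist1.npz')['R'];print(Rm)
crop('wrist1',200,200,170,120,4,'c7')
for x in(-.0765,-.0715): print([proj('top1',u2w(x,y,.07)) for y in(.06,-.06)], [proj('scene0',u2w(x,y,.07)) for y in(.065,-.065)])
crop('scene0',230,180,60,60,10,'c8')
```

```text
-0.014 [281.00221947 265.773733  ]
0 [281.07277036 278.39260066]
0.03 [281.271896   314.00859296]
[[ 0.98920207  0.14653956  0.0023293 ]
 [ 0.14050791 -0.9527658   0.26924868]
 [ 0.04167486 -0.26601407 -0.96306787]]
[array([309.70794251, 220.61299902]), array([303.18417039, 173.72634241])] [array([270.79477035, 190.70344583]), array([242.56216457, 220.87351209])]
[array([307.74952107, 220.88196155]), array([301.23113065, 173.99236264])] [array([272.20746662, 191.48028486]), array([244.0047016 , 221.73082999])]
```

View pics/c7.png

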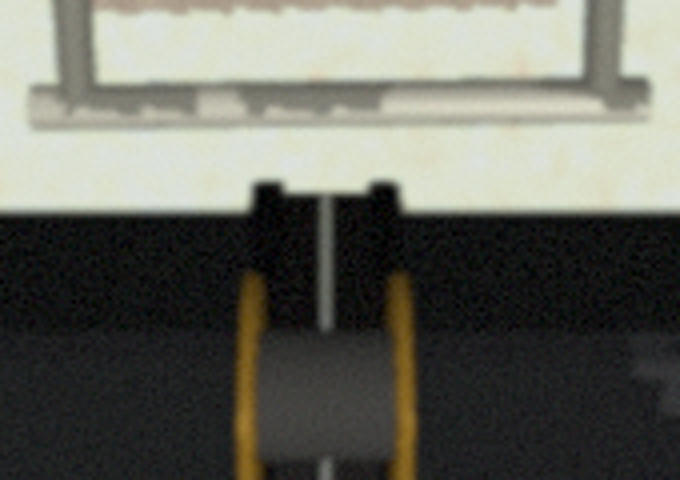

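View pics/c8.png

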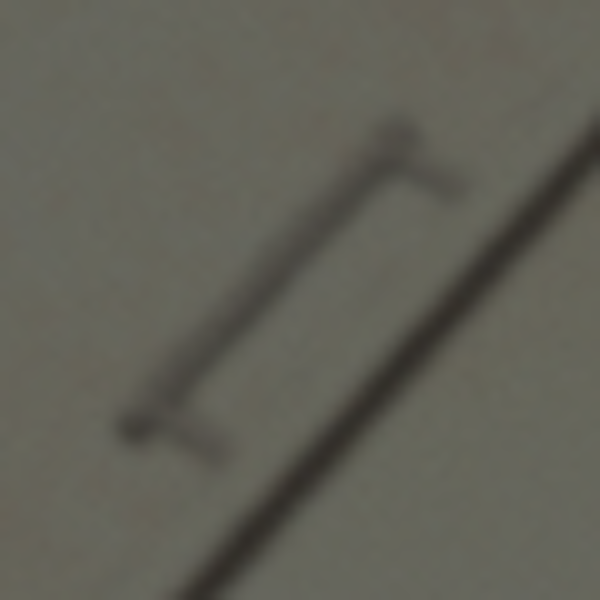

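Run:
```python
from h import *
plan(u2w(-.053,-.003,.105))
```

```text
t 2.62 pos [ 0.5557 -0.032   0.2033] u [-0.0555 -0.0025  0.2033] F [0.75 0.01 1.  ] w 0.005 toolx yaw 8.51 toolz [ 0.004 -0.001 -1.   ]
target [ 0.5559 -0.0295  0.105 ] scaled shift [ 0.0004 -0.0089  0.3275] spin -0.0005 max mm 98.29470663658594
q [ 0.59  0.19 -0.65  1.72  0.12  1.27  0.06]
```

>>> drive_tool(
  rows=[
    [[0,-0.008,0.15,0,255],[0,-0.008,0.25,0,255],[0,-0.008,0.325,0,255],[0,-0.008,0.325,0,255]],
  ],
)

```text
time: 3.12
position: [0.5537, -0.0297, 0.1033]
tool_rot: [-3.133, -0.234, 0.001]
ft_force: [0.2, 0.2, -0.1]
grip_width: 0.008
```

Run:
```python
from h import *
snap('wrist','wrist2')
plan(u2w(-.053,-.003,.07))
snap('scene','scene2')
crop('scene2',180,120,200,150,4,'c9')
for u,v,z in(): pass
```

```text
t 3.17 pos [ 0.5546 -0.0296  0.1044] u [-0.0529 -0.0017  0.1044] F [0.87 0.25 0.73] w 0.006 toolx yaw 8.55 toolz [ 0.001 -0.    -1.   ]
target [ 0.5559 -0.0295  0.07  ] scaled shift [0.0042 0.0002 0.1146] spin -0.0003 max mm 34.390429891992206
q [ 0.56  0.29 -0.64  1.83  0.19  1.09  0.01]
```

View pics/wrist2.png

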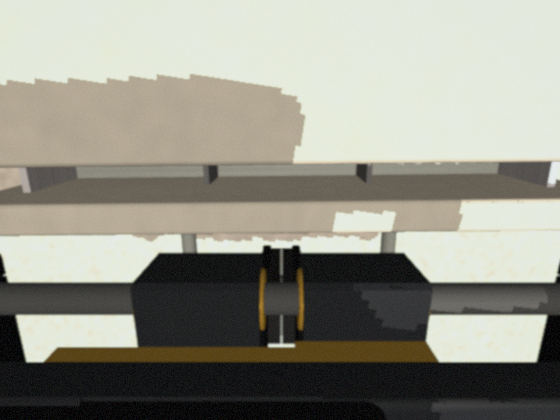

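View pics/c9.png

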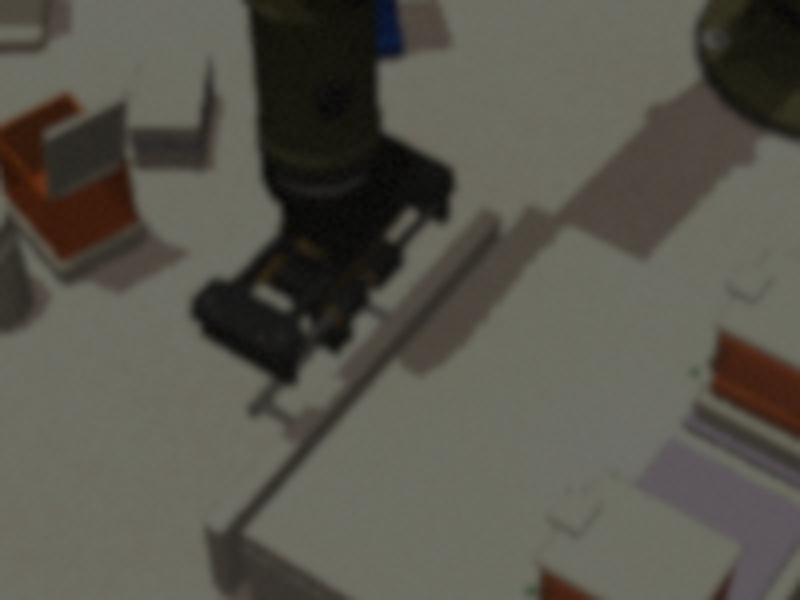

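Run:
```python
from h import *
for v in(201,232): print(v,w2u(atz('wrist2',281,v,.094)).round(4))
for v in (163,): print(w2u(atz('wrist2',281,v,.118)).round(4))
p=np.array([0.5546,-0.0296,0.1044])
# finger edge row 248 -> at tip height
print(w2u(atz('wrist2',270,248,.0904)).round(4), w2u(p).round(4))
```

```text
201 [-0.0181 -0.0009  0.094 ]
232 [-0.0333 -0.0008  0.094 ]
[ 0.0027 -0.0009  0.118 ]
[-0.0429  0.0046  0.0904] [-0.0529 -0.0017  0.1044]
```

>>> drive_tool(
  rows=[
    [[0,-0.011,0.0,0,255],[0,-0.011,0.06,0,255],[0,-0.011,0.12,0,255],[0,-0.011,0.12,0,255]],
  ],
)

```text
time: 3.72
position: [0.5513, -0.0261, 0.0645]
tool_rot: [-3.132, -0.236, 0.007]
ft_force: [0.2, 0.4, 0.3]
grip_width: 0.009
```

Run:
```python
from h import *
plan(u2w(-.176,-.002,.068))
```

```text
t 3.73 pos [ 0.5513 -0.0261  0.0645] u [-0.049   0.001   0.0645] F [0.21 0.37 0.33] w 0.009 toolx yaw 8.6 toolz [-0.005  0.001 -1.   ]
target [ 0.5733 -0.1512  0.068 ] scaled shift [ 0.0101  0.4234 -0.0122] spin 0.0 max mm 127.10478673498959
q [ 0.54  0.33 -0.63  1.86  0.23  1.02 -0.03]
```

>>> drive_tool(
  rows=[
    [[0,0.015,0,0,255],[0,0.035,0,0,255],[0,0.06,0,0,255],[0,0.09,0,0,255],[0,0.12,0,0,255],[0,0.15,0,0,255],[0,0.18,0,0,255],[0,0.21,0,0,255],[0,0.24,0,0,255],[0,0.27,0,0,255],[0,0.3,0,0,255],[0,0.325,0,0,255],[0,0.35,0,0,255],[0,0.37,0,0,255],[0,0.385,0,0,255],[0,0.4,0,0,255]],
  ],
)

```text
time: 5.72
position: [0.5711, -0.1448, 0.067]
tool_rot: [-3.133, -0.236, 0.0]
ft_force: [1.5, 1.9, 1.2]
grip_width: 0.006
```

Run:
```python
from h import *
plan(u2w(-.176,-.002,.065))
snap('scene','scene3')
crop('scene3',140,80,250,200,3,'c10')
```

```text
t 5.72 pos [ 0.5711 -0.1448  0.067 ] u [-0.1693 -0.0008  0.067 ] F [1.49 1.91 1.19] w 0.006 toolx yaw 8.61 toolz [-0.  0. -1.]
target [ 0.5733 -0.1512  0.065 ] scaled shift [0.004  0.0222 0.0066] spin 0.0 max mm 7.045217164115007
q [ 0.68  0.39 -0.56  1.78  0.24  1.04  0.17]
```

View pics/c10.png

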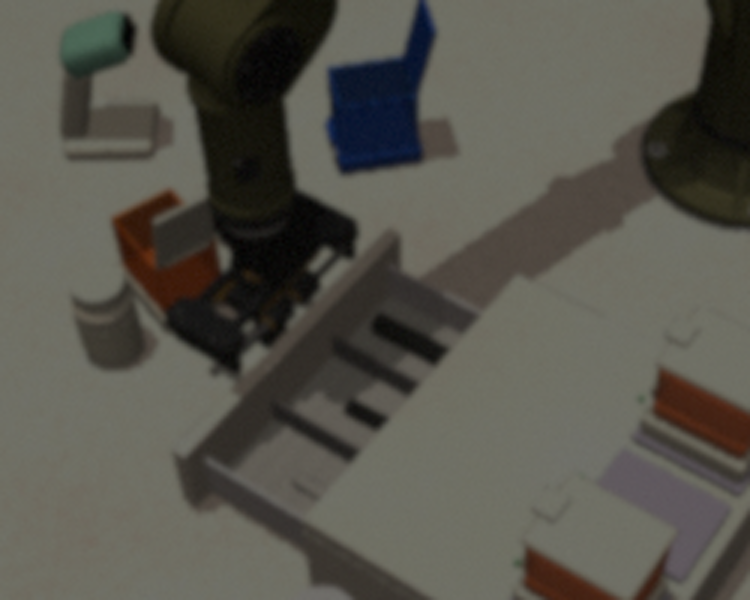

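>>> drive_tool(
  rows=[
    [[0,0.01,0,0,255],[0,0.02,0,0,255],[0,0.03,0,0,255],[0,0.03,0,0,255]],
  ],
)

```text
time: 6.28
position: [0.572, -0.1519, 0.0669]
tool_rot: [-3.13, -0.237, 0.002]
ft_force: [-0.9, 5.9, 2.3]
grip_width: 0.005
```

Run:
```python
from h import *
plan(u2w(-.176,-.002,.065))
```

```text
t 6.28 pos [ 0.572  -0.1519  0.0669] u [-0.1765 -0.0007  0.0669] F [-0.95  5.93  2.33] w 0.005 toolx yaw 8.65 toolz [-0.002  0.002 -1.   ]
target [ 0.5733 -0.1512  0.065 ] scaled shift [ 0.0045 -0.0016  0.0063] spin 0.0003 max mm 2.374372429412634
q [ 0.68  0.4  -0.56  1.77  0.24  1.05  0.19]
```

>>> drive_tool(
  rows=[
    [[0,0.01,0,0,255],[0,0.02,0,0,255],[0,0.02,0,0,255]],
  ],
)

```text
time: 6.65
position: [0.5721, -0.1522, 0.0668]
tool_rot: [-3.123, -0.241, 0.006]
ft_force: [-4.9, 14.8, 7.1]
grip_width: 0.006
```

Run:
```python
from h import *
plan(u2w(-.1665,-.001,.2))
```

```text
t 6.65 pos [ 0.5721 -0.1522  0.0668] u [-0.1767 -0.0007  0.0668] F [-4.85 14.81  7.09] w 0.006 toolx yaw 8.83 toolz [-0.005  0.009 -1.   ]
target [ 0.5709 -0.142   0.2   ] scaled shift [-2.000e-04 -3.820e-02 -4.436e-01] spin 0.0013 max mm 133.5747191254692
q [ 0.69  0.4  -0.56  1.76  0.23  1.05  0.2 ]
```

>>> drive_tool(
  rows=[
    [[0,-0.035,0,0,255],[0,-0.035,0,0,255],[0,-0.035,-0.15,0,255],[0,-0.035,-0.35,0,255],[0,-0.035,-0.55,0,255],[0,-0.035,-0.55,0,255],[0,-0.035,-0.55,0,255]],
  ],
)

```text
time: 7.52
position: [0.5714, -0.1506, 0.2316]
tool_rot: [3.132, 0.233, -0.001]
ft_force: [-0.9, 0.1, 0.1]
grip_width: 0.007
```

Run:
```python
from h import *
snap('wrist','wrist4')
plan(u2w(-.13,.094,.235))
snap('top','top4')
crop('top4',200,110,160,180,4,'c11')
```

```text
t 7.58 pos [ 0.5709 -0.1502  0.2307] u [-1.747e-01  2.000e-04  2.307e-01] F [0.05 0.37 0.12] w 0.005 toolx yaw 8.52 toolz [-0.002 -0.    -1.   ]
target [ 0.4715 -0.1201  0.235 ] scaled shift [-0.313  -0.1484 -0.0137] spin -0.0004 max mm 103.99343794118721
q [ 0.72  0.25 -0.6   1.59  0.14  1.34  0.25]
```

View pics/wrist4.png

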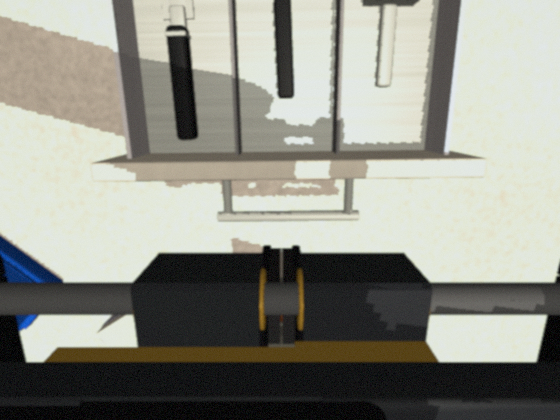

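View pics/c11.png

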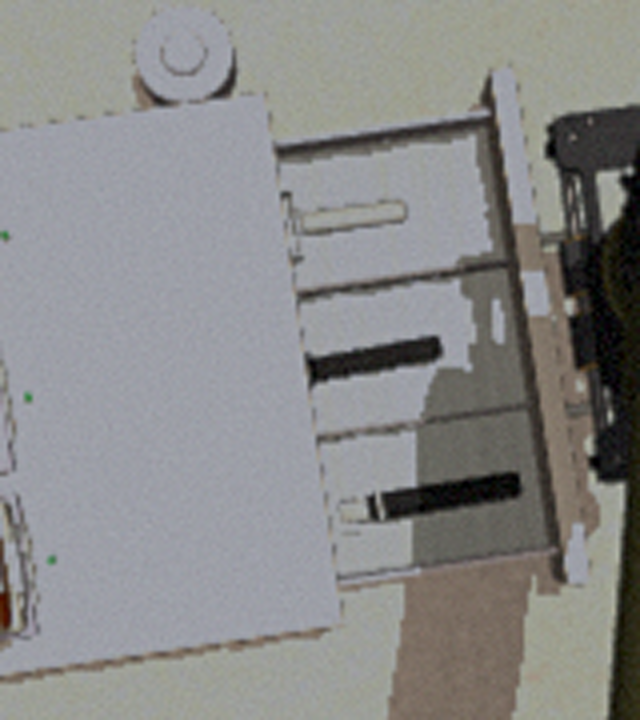

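Run:
```python
from h import *
for f,L in(('wrist4',((186,137,.038),(177,35,.042),(281,153,.094),(281,178,.094),(110,157,.094),(468,155,.094),(219,216,.07),(358,214,.07))),('top4',((330,231.5,.042),(296.2,236.2,.042),(200+535/4,110+330/4,.094)))):
    for u,v,z in L: 
        p=atz(f,u,v,z); print(f,u,v,p.round(4),w2u(p).round(4))
a=[atz('wrist4',186,137,.038),atz('wrist4',177,35,.042)];d=a[1]-a[0];print(np.linalg.norm(d[:2]),np.degrees(np.arctan2(d[1],d[0])),np.degrees(np.arctan2(UX[1],UX[0])))
a=[atz('top4',330,231.5,.042),atz('top4',296.2,236.2,.042)];d=a[1]-a[0];print(np.linalg.norm(d[:2]),np.degrees(np.arctan2(d[1],d[0])))
crop('wrist4',120,0,130,180,4,'c12')
```

```text
wrist4 186 137 [ 0.4735 -0.1125  0.038 ] [-0.1228  0.0909  0.038 ]
wrist4 177 35 [ 0.4601 -0.0253  0.042 ] [-0.0346  0.0911  0.042 ]
wrist4 281 153 [ 0.565  -0.1082  0.094 ] [-0.1322 -0.0002  0.094 ]
wrist4 281 178 [ 0.568  -0.1285  0.094 ] [-0.1527 -0.0002  0.094 ]
wrist4 110 157 [ 0.4277 -0.1319  0.094 ] [-0.1351  0.139   0.094 ]
wrist4 468 155 [ 0.7155 -0.0874  0.094 ] [-0.1341 -0.1522  0.094 ]
wrist4 219 216 [ 0.5172 -0.1763  0.07  ] [-0.1924  0.0572  0.07  ]
wrist4 358 214 [ 0.6439 -0.1555  0.07  ] [-0.1908 -0.0711  0.07  ]
top4 330 231.5 [ 0.4704 -0.1165  0.042 ] [-0.1263  0.0946  0.042 ]
top4 296.2 236.2 [ 0.4571 -0.0294  0.042 ] [-0.0382  0.0947  0.042 ]
top4 333.75 192.5 [ 0.5673 -0.1196  0.094 ] [-0.1439 -0.0008  0.094 ]
0.08821101057792975 98.7168542409729 98.6
0.08811314439908617 98.67820380625483
```

View pics/c12.png

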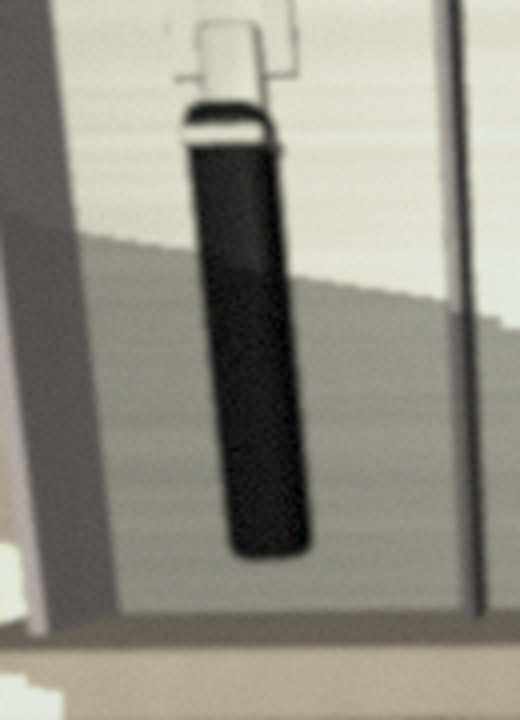

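Run:
```python
from h import *
plan(u2w(-.096,.092,.20))
```

```text
t 7.62 pos [ 0.5707 -0.1499  0.2302] u [-0.1743  0.0003  0.2302] F [ 0.08 -0.71 -0.26] w 0.005 toolx yaw 8.54 toolz [-0.003  0.    -1.   ]
target [ 0.4684 -0.0862  0.2   ] scaled shift [-0.3055 -0.2607  0.1017] spin -0.0003 max mm 124.29689540197315
q [ 0.72  0.25 -0.6   1.6   0.14  1.34  0.25]
```

>>> drive_tool(
  rows=[
    [[-0.3055,-0.26,0,0,138],[-0.3055,-0.26,0,0,138],[-0.3055,-0.26,0.2,0,138],[-0.3055,-0.26,0.3,0,138],[-0.3055,-0.26,0.3,0,138]],
  ],
)

```text
time: 8.25
position: [0.4667, -0.0855, 0.139]
tool_rot: [-3.13, -0.235, 0.01]
ft_force: [0.1, -1.3, 0.7]
grip_width: 0.433
```

Run:
```python
from h import *
snap('wrist','wrist5')
plan(u2w(-.096,.092,.042))
```

```text
t 8.3 pos [ 0.4684 -0.0857  0.1409] u [-0.0955  0.0919  0.1409] F [ 0.74  0.16 -0.33] w 0.443 toolx yaw 8.59 toolz [-0.003  0.001 -1.   ]
target [ 0.4684 -0.0862  0.042 ] scaled shift [0.0006 0.0023 0.3295] spin -0.0 max mm 98.8521213884308
q [ 0.76  0.06 -0.65  1.97  0.04  1.13  0.25]
```

View pics/wrist5.png

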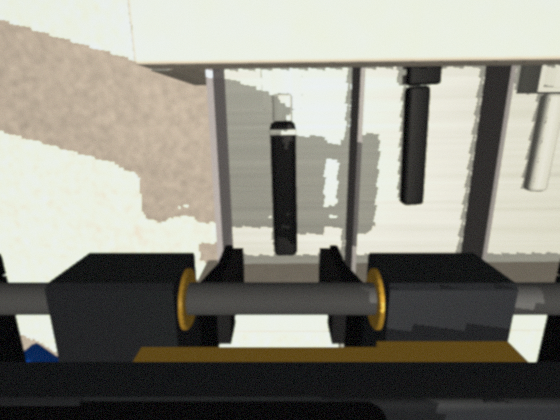

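Run:
```python
from h import *
for u,v,z in((285.5,253,.037),(284.5,123,.042),(284.5,63,.098)):
    print(w2u(atz('wrist5',u,v,z)).round(4))
```

```text
[-0.1241  0.0908  0.037 ]
[-0.027   0.0918  0.042 ]
[0.0034 0.092  0.098 ]
```

>>> drive_tool(
  rows=[
    [[0.002,0.001,0.12,0,138],[0.002,0.001,0.22,0,138],[0.002,0.001,0.29,0,138],[0.002,0.001,0.326,0,138],[0.002,0.001,0.326,0,138]],
  ],
)

```text
time: 8.93
position: [0.4706, -0.086, 0.0445]
tool_rot: [-3.132, -0.235, 0.0]
ft_force: [0.4, -0.1, 0.5]
grip_width: 0.459
```

Run:
```python
from h import *
snap('wrist','wrist6')
plan(u2w(-.096,.092,.042))
snap('top','top6'); crop('top6',220,120,140,160,4,'c13')
```

```text
t 8.97 pos [ 0.471  -0.0861  0.045 ] u [-0.0963  0.0894  0.045 ] F [-0.14  0.59  0.44] w 0.458 toolx yaw 8.59 toolz [ 0.001 -0.    -1.   ]
target [ 0.4684 -0.0862  0.042 ] scaled shift [-0.0087 -0.001   0.0099] spin -0.0001 max mm 3.976790843853564
q [ 0.72  0.2  -0.64  2.05  0.15  0.93  0.15]
```

View pics/wrist6.png

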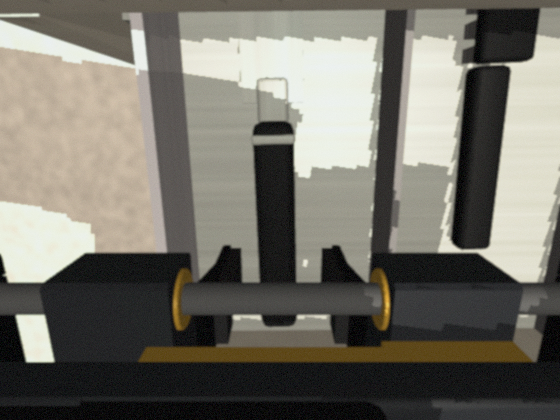

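>>> drive_tool(
  rows=[
    [[-0.003,0,0.007,0,138],[-0.003,0,0.007,0,180],[-0.003,0,0.007,0,255],[-0.003,0,0.007,0,255],[-0.003,0,0.007,0,255],[-0.003,0,0.007,0,255]],
  ],
  grip_force=4,
)

```text
time: 9.78
position: [0.4694, -0.0861, 0.0422]
tool_rot: [3.132, 0.236, -0.0]
ft_force: [-1.5, -0.2, 1.2]
grip_width: 0.21
```

>>> drive_tool(
  rows=[
    [[0,0,-0.02,0,255],[0,0,-0.04,0,255],[0,0,-0.06,0,255],[0,0,-0.07,0,255],[0,0,-0.07,0,255]],
  ],
)

```text
time: 10.4
position: [0.4695, -0.0862, 0.0635]
tool_rot: [3.132, 0.235, 0.001]
ft_force: [0.4, -1.0, -0.5]
grip_width: 0.207
```

Run:
```python
from h import *
snap('wrist','wrist7')
plan(u2w(-.096,.092,.042))
snap('scene','scene7'); crop('scene7',140,80,200,150,4,'c14')
```

```text
t 10.45 pos [ 0.4695 -0.0862  0.0633] u [-0.0962  0.091   0.0633] F [ 0.45 -0.72 -0.13] w 0.21 toolx yaw 8.59 toolz [ 0. -0. -1.]
target [ 0.4684 -0.0862  0.042 ] scaled shift [-0.0035 -0.0008  0.0709] spin -0.0001 max mm 21.310822818012458
q [ 0.73  0.17 -0.64  2.04  0.12  0.97  0.18]
```

View pics/wrist7.png

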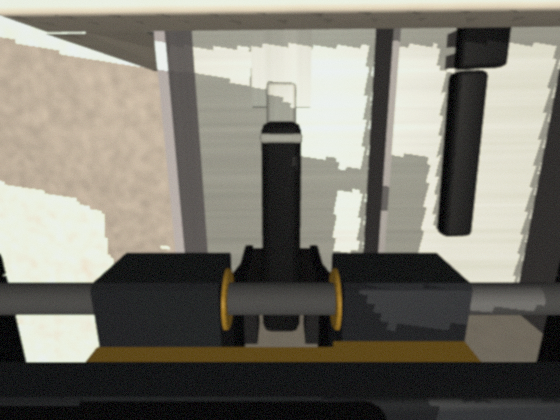

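View pics/c14.png

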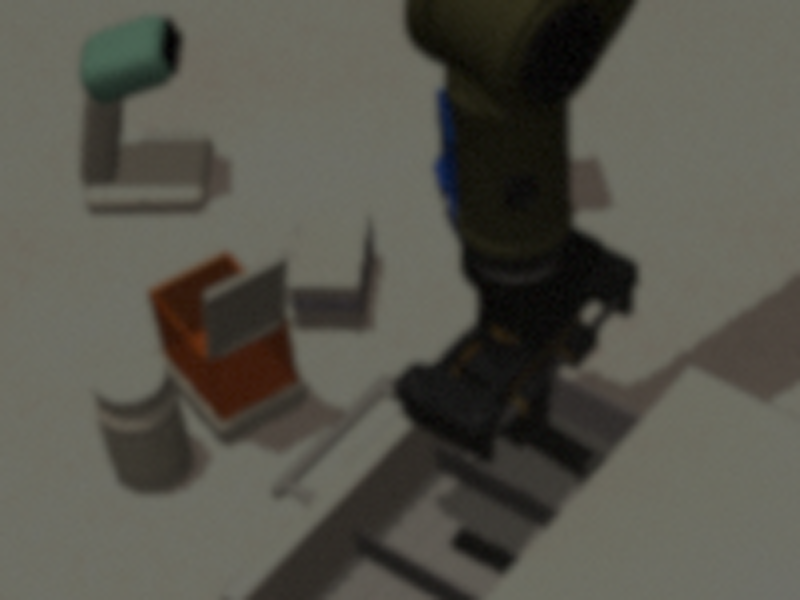

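```bash
cat >> h.py <<'E'
def ferr(f,tcp_u,g=.029,ztop=None,zb=None,angs=(0,3,6,9,12,20,30,40,50,60,70,80)):
    # grip point on spatula g from heel; pivot at handle mid-height; grip initially at tcp z .0422 with handle mid at .032
    for a in angs:
        r=np.radians(a); c,s=np.cos(r),np.sin(r)
        pz=tcp_u[2]-.0102
        def pt(l,n): # l along from pivot toward tip, n normal up
            return u2w(tcp_u[0]+l*c+n*s, tcp_u[1], pz-l*s+n*c)
        P=pt(.100-g,.010); H=pt(-g,.010); T=pt(.225-g,-.0085)
        print(a,'ferr',proj(f,P).round(1),'heel',proj(f,H).round(1),'tip',proj(f,T).round(1),'ferr z',P[2].round(3),'tip u',w2u(T).round(3))
E
python3 - <<'E'
from h import *
ferr('wrist7',[-.0962,.091,.0633])
E
```

```text
0 ferr [280.5 120.6] heel [280.7 332. ] tip [ 280.1 -233. ] ferr z 0.063 tip u [0.1   0.091 0.045]
3 ferr [280.5 119.4] heel [280.7 332.9] tip [ 280.2 -205.9] ferr z 0.059 tip u [0.099 0.091 0.034]
6 ferr [280.5 118.7] heel [280.7 333.5] tip [ 280.2 -180.9] ferr z 0.056 tip u [0.098 0.091 0.024]
9 ferr [280.5 118.5] heel [280.7 334.1] tip [ 280.2 -157.8] ferr z 0.052 tip u [0.096 0.091 0.014]
12 ferr [280.5 118.8] heel [280.7 334.4] tip [ 280.3 -136.3] ferr z 0.048 tip u [0.094 0.091 0.004]
20 ferr [280.5 121.5] heel [280.7 334.4] tip [280.4 -85.4] ferr z 0.038 tip u [ 0.085  0.091 -0.022]
30 ferr [280.5 128.3] heel [280.7 332.4] tip [280.4 -31.4] ferr z 0.026 tip u [ 0.069  0.091 -0.052]
40 ferr [280.6 138. ] heel [280.7 328.1] tip [280.5  15.1] ferr z 0.015 tip u [ 0.048  0.091 -0.079]
50 ferr [280.6 150. ] heel [280.7 321.5] tip [280.6  56.5] ferr z 0.005 tip u [ 0.023  0.091 -0.103]
60 ferr [280.6 163.6] heel [280.7 312.6] tip [280.6  94.2] ferr z -0.003 tip u [-0.006  0.091 -0.121]
70 ferr [280.6 178.4] heel [280.7 301.9] tip [280.7 129.5] ferr z -0.01 tip u [-0.037  0.091 -0.134]
80 ferr [280.7 194.2] heel [280.6 289.7] tip [280.7 163.1] ferr z -0.015 tip u [-0.071  0.091 -0.141]
```

Run:
```python
from h import *
b=w2u(atz('wrist6',265,102,.025)); n=w2u(atz('wrist6',274,78,.030)); f=w2u(atz('wrist6',274,122,.042)); print(b,n,f)
for a in(0,3,6,9):
    r=np.radians(a);c,s=np.cos(r),np.sin(r)
    for X in(f,b,n):
        l=X[0]+.0962; m=X[2]-.032
        print(a,proj('wrist7',u2w(-.0962+l*c+m*s,.091,.0531-l*s+m*c)).round(1),end=' ')
    print()
crop('wrist6',200,60,140,140,4,'c15');crop('wrist7',200,60,140,140,4,'c16')
```

```text
[-0.01723132  0.09705746  0.025     ] [-0.00737999  0.09277526  0.03      ] [-0.02575263  0.09265835  0.042     ]
0 [280.5 122. ] 0 [280.5 101.7] 0 [280.5  77.3] 
3 [280.5 120.7] 3 [280.5 103. ] 3 [280.5  78.9] 
6 [280.5 120. ] 6 [280.5 104.8] 6 [280.5  81. ] 
9 [280.5 119.8] 9 [280.5 107. ] 9 [280.5  83.5]
```

View pics/c15.png

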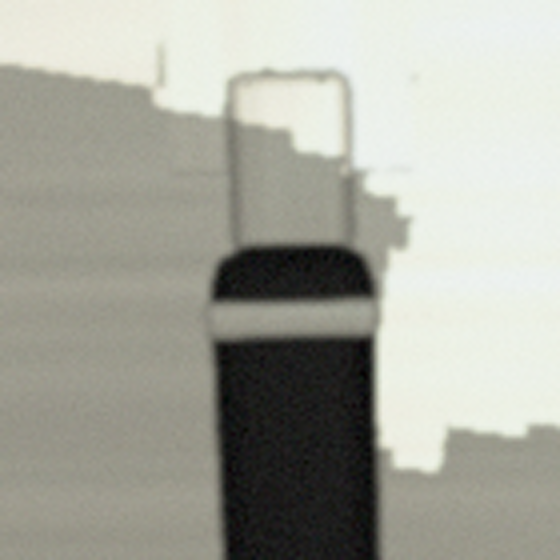

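View pics/c16.png

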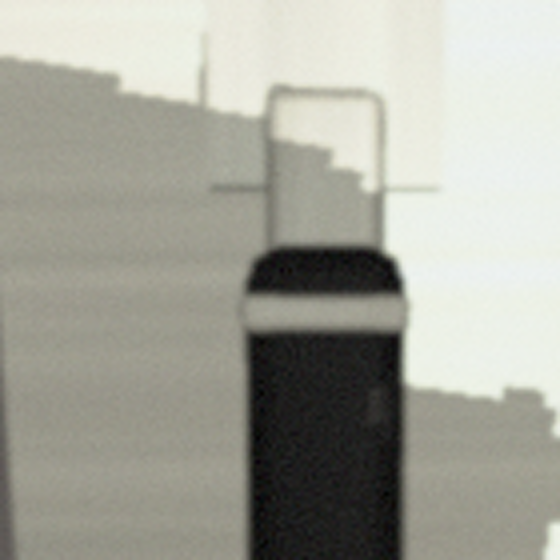

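>>> drive_tool(
  rows=[
    [[0,0,-0.02,0,255],[0,0,-0.045,0,255],[0,0,-0.07,0,255],[0,0,-0.095,0,255],[0,0,-0.12,0,255],[0,0,-0.13,0,255],[0,0,-0.13,0,255]],
  ],
)

```text
time: 11.38
position: [0.4695, -0.0862, 0.1024]
tool_rot: [3.132, 0.235, 0.001]
ft_force: [-0.1, 0.1, -1.0]
grip_width: 0.205
```

Run:
```python
from h import *
snap('wrist','wrist8')
plan(u2w(-.096,.092,.042))
snap('top','top8'); crop('top8',220,120,140,160,4,'c17')
ferr('wrist8',w2u(ctrl.get_state()['position']),angs=(0,5,10,15,20,25,30))
```

```text
t 11.43 pos [ 0.4694 -0.0863  0.1022] u [-0.0963  0.091   0.1022] F [ 0.1  -1.18 -0.4 ] w 0.205 toolx yaw 8.58 toolz [ 0. -0. -1.]
target [ 0.4684 -0.0862  0.042 ] scaled shift [-0.0033 -0.001   0.2007] spin -0.0001 max mm 60.205559262709414
q [ 0.75  0.11 -0.65  2.01  0.08  1.05  0.21]
0 ferr [280.5 120.7] heel [280.8 331.9] tip [ 280.2 -232.5] ferr z 0.102 tip u [0.1   0.091 0.083]
5 ferr [280.5 118.9] heel [280.8 333.2] tip [ 280.3 -188.6] ferr z 0.096 tip u [0.098 0.091 0.066]
10 ferr [280.6 118.6] heel [280.8 334.1] tip [ 280.3 -150.2] ferr z 0.089 tip u [0.095 0.091 0.049]
15 ferr [280.6 119.5] heel [280.8 334.5] tip [ 280.4 -116. ] ferr z 0.083 tip u [0.091 0.091 0.033]
20 ferr [280.6 121.5] heel [280.8 334.3] tip [280.4 -85.2] ferr z 0.077 tip u [0.085 0.091 0.017]
25 ferr [280.6 124.5] heel [280.8 333.6] tip [280.5 -57.1] ferr z 0.071 tip u [0.078 0.091 0.001]
30 ferr [280.6 128.3] heel [280.8 332.3] tip [280.5 -31.3] ferr z 0.065 tip u [ 0.069  0.091 -0.013]
```

View pics/wrist8.png

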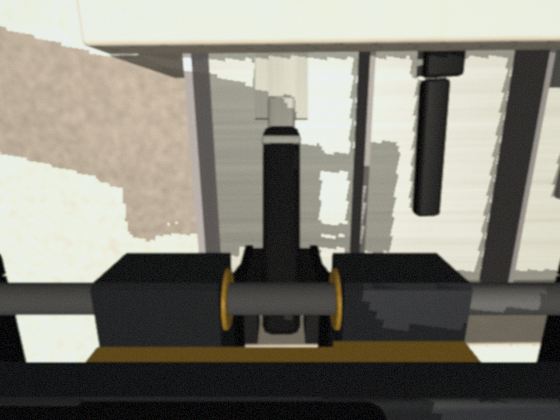

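View pics/c17.png

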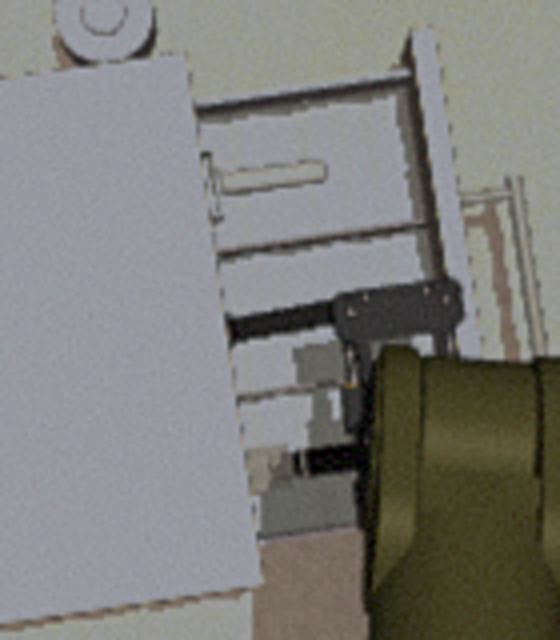

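>>> drive_tool(
  rows=[
    [[0,0,-0.025,0,255],[0,0,-0.055,0,255],[0,0,-0.085,0,255],[0,0,-0.115,0,255],[0,0,-0.14,0,255],[0,0,-0.14,0,255]],
  ],
)

```text
time: 12.22
position: [0.4699, -0.0863, 0.145]
tool_rot: [3.132, 0.235, 0.002]
ft_force: [0.8, -0.6, 0.4]
grip_width: 0.21
```

Run:
```python
from h import *
snap('wrist','wrist9')
plan(u2w(-.096,.092,.042))
ferr('wrist9',w2u(ctrl.get_state()['position']),angs=(20,25,30,35,40))
```

```text
t 12.28 pos [ 0.4697 -0.0865  0.1446] u [-0.0965  0.0908  0.1446] F [ 0.27 -0.91 -0.5 ] w 0.206 toolx yaw 8.59 toolz [ 0.001 -0.001 -1.   ]
target [ 0.4684 -0.0862  0.042 ] scaled shift [-0.0045 -0.002   0.342 ] spin -0.0001 max mm 102.5963872356719
q [ 0.76  0.06 -0.65  1.96  0.04  1.13  0.25]
20 ferr [280.4 121.6] heel [280.7 334.3] tip [280.2 -85.2] ferr z 0.12 tip u [0.085 0.091 0.059]
25 ferr [280.4 124.6] heel [280.7 333.6] tip [280.3 -57.1] ferr z 0.113 tip u [0.078 0.091 0.044]
30 ferr [280.5 128.4] heel [280.7 332.3] tip [280.3 -31.3] ferr z 0.108 tip u [0.069 0.091 0.029]
35 ferr [280.5 132.9] heel [280.7 330.5] tip [280.3  -7.3] ferr z 0.102 tip u [0.059 0.091 0.015]
40 ferr [280.5 138.1] heel [280.7 328. ] tip [280.3  15.2] ferr z 0.096 tip u [0.048 0.091 0.002]
```

View pics/wrist9.png

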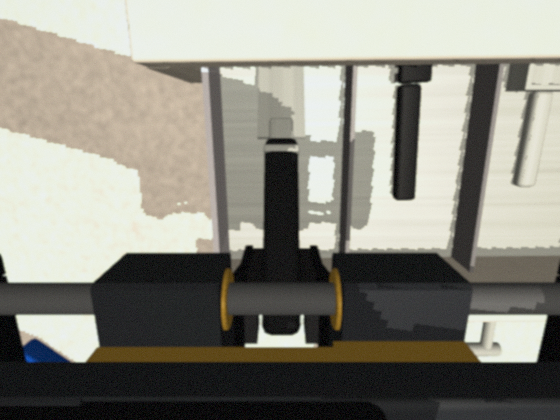

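>>> drive_tool(
  rows=[
    [[0,0.02,-0.01,0,255],[0,0.045,-0.025,0,255],[0,0.07,-0.045,0,255],[0,0.095,-0.065,0,255],[0,0.12,-0.085,0,255],[0,0.145,-0.105,0,255],[0,0.17,-0.125,0,255],[0,0.19,-0.14,0,255],[0,0.19,-0.14,0,255]],
  ],
)

```text
time: 13.4
position: [0.4783, -0.1435, 0.1868]
tool_rot: [3.132, 0.234, 0.002]
ft_force: [-0.4, -1.6, 2.5]
grip_width: 0.204
```

Run:
```python
from h import *
snap('wrist','wrist10')
plan(u2w(-.096,.092,.042))
ferr('wrist10',w2u(ctrl.get_state()['position']),angs=(20,30,35,40,45,50,55,60))
snap('scene','scene10'); crop('scene10',140,80,200,150,4,'c18')
```

```text
t 13.45 pos [ 0.4783 -0.1434  0.1867] u [-0.154   0.0907  0.1867] F [ 1.3  -1.71  1.91] w 0.209 toolx yaw 8.57 toolz [ 0.001 -0.001 -1.   ]
target [ 0.4684 -0.0862  0.042 ] scaled shift [-0.0048 -0.1942  0.482 ] spin -0.0002 max mm 155.9116683560292
q [ 0.82  0.06 -0.6   1.87  0.04  1.22  0.36]
20 ferr [280.8 121.2] heel [281.2 334.4] tip [280.4 -86. ] ferr z 0.162 tip u [0.027 0.091 0.101]
30 ferr [280.8 128. ] heel [281.2 332.4] tip [280.5 -31.9] ferr z 0.15 tip u [0.011 0.091 0.071]
35 ferr [280.8 132.6] heel [281.2 330.6] tip [280.5  -7.8] ferr z 0.144 tip u [0.002 0.091 0.057]
40 ferr [280.8 137.8] heel [281.2 328.1] tip [280.5  14.7] ferr z 0.139 tip u [-0.009  0.091  0.044]
45 ferr [280.8 143.5] heel [281.2 325.1] tip [280.6  36. ] ferr z 0.133 tip u [-0.021  0.091  0.032]
50 ferr [280.8 149.7] heel [281.2 321.5] tip [280.6  56.2] ferr z 0.129 tip u [-0.035  0.091  0.021]
55 ferr [280.8 156.4] heel [281.2 317.3] tip [280.6  75.4] ferr z 0.124 tip u [-0.049  0.091  0.011]
60 ferr [280.8 163.4] heel [281.2 312.7] tip [280.7  94. ] ferr z 0.12 tip u [-0.063  0.091  0.003]
```

View pics/wrist10.png

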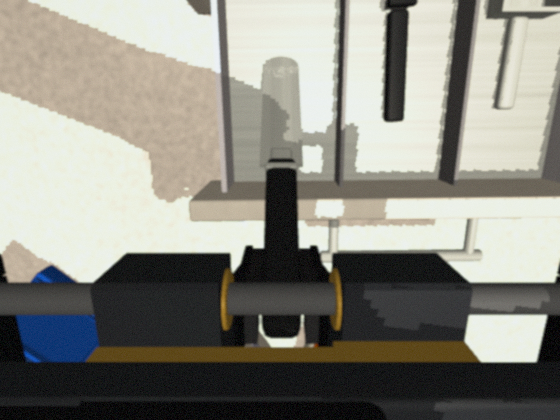

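View pics/c18.png

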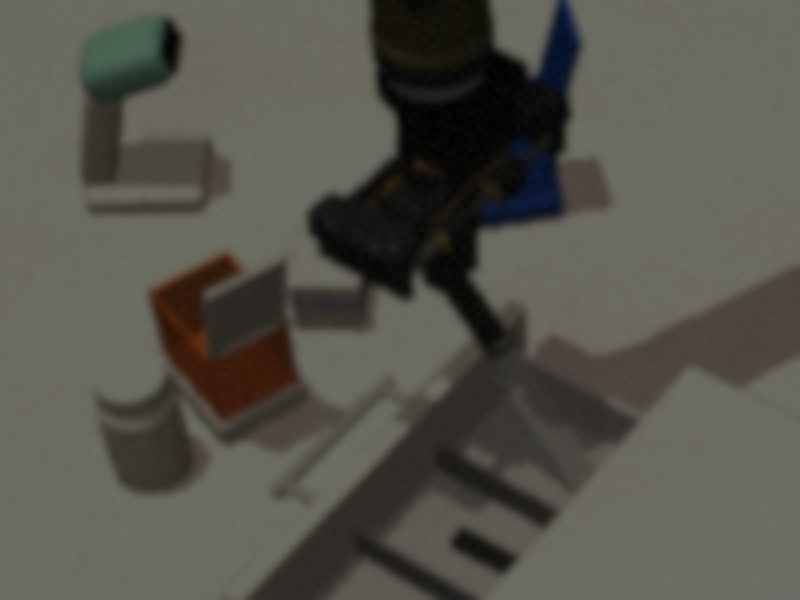

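>>> drive_tool(
  rows=[
    [[0,0,0,0,255],[0,0,0,0,255],[0,0,-0.02,0,255],[0,0,-0.05,0,255],[0,0,-0.08,0,255],[0,0,-0.1,0,255],[0,0,-0.1,0,255]],
  ],
  grip_force=20,
)

```text
time: 14.38
position: [0.4782, -0.1425, 0.2168]
tool_rot: [3.132, 0.235, 0.002]
ft_force: [-0.8, 0.2, -1.1]
grip_width: 0.206
```

Run:
```python
from h import *
snap('wrist','wrist11')
plan(u2w(-.154,.092,.37))
ferr('wrist11',w2u(ctrl.get_state()['position']),angs=(40,45,50,55,60))
```

```text
t 14.43 pos [ 0.4779 -0.1425  0.2163] u [-0.1531  0.091   0.2163] F [ 0.11 -0.12 -0.61] w 0.209 toolx yaw 8.6 toolz [ 0. -0. -1.]
target [ 0.4771 -0.1435  0.37  ] scaled shift [-0.0032  0.0033 -0.5122] spin -0.0 max mm 153.6724614335984
q [ 0.83  0.04 -0.6   1.83  0.02  1.28  0.37]
40 ferr [280.4 137.9] heel [280.5 327.7] tip [280.3  15.1] ferr z 0.168 tip u [-0.008  0.091  0.074]
45 ferr [280.4 143.6] heel [280.4 324.6] tip [280.4  36.3] ferr z 0.163 tip u [-0.02   0.091  0.062]
50 ferr [280.4 149.8] heel [280.4 321. ] tip [280.4  56.5] ferr z 0.158 tip u [-0.034  0.091  0.051]
55 ferr [280.4 156.5] heel [280.4 316.9] tip [280.4  75.7] ferr z 0.154 tip u [-0.048  0.091  0.041]
60 ferr [280.4 163.4] heel [280.4 312.2] tip [280.4  94.2] ferr z 0.15 tip u [-0.062  0.091  0.032]
```

View pics/wrist11.png

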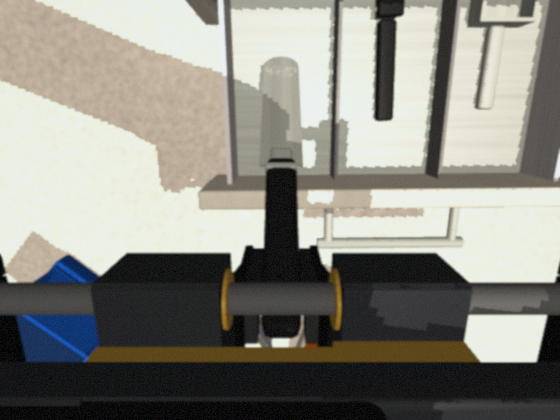

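>>> drive_tool(
  rows=[
    [[0,0,-0.03,0,255],[0,0,-0.08,0,255],[0,0,-0.14,0,255],[0,0,-0.2,0,255],[0,0,-0.26,0,255],[0,0,-0.32,0,255],[0,0,-0.38,0,255],[0,0,-0.44,0,255],[0,0,-0.48,0,255],[0,0,-0.5,0,255],[0,0,-0.5,0,255],[0,0,-0.5,0,255],[0,0,-0.5,0,255]],
  ],
)

```text
time: 16.05
position: [0.4776, -0.1424, 0.3656]
tool_rot: [-3.132, -0.235, 0.001]
ft_force: [0.3, 0.4, -0.4]
grip_width: 0.208
```

Run:
```python
from h import *
snap('wrist','wrist12')
plan(u2w(-.154,.092,.37))
ferr('wrist12',w2u(ctrl.get_state()['position']),angs=(45,50,55,60))
snap('scene','scene12'); crop('scene12',140,60,200,150,4,'c19')
snap('top','top12')
```

```text
t 16.1 pos [ 0.4777 -0.1424  0.3657] u [-0.1529  0.0912  0.3657] F [ 0.09  0.25 -1.83] w 0.203 toolx yaw 8.6 toolz [-0.001  0.    -1.   ]
target [ 0.4771 -0.1435  0.37  ] scaled shift [-0.0026  0.0035 -0.0145] spin 0.0 max mm 4.528485954182007
q [ 0.83 -0.02 -0.58  1.58 -0.01  1.58  0.4 ]
45 ferr [281.1 143.9] heel [281.1 325.5] tip [281.1  36.6] ferr z 0.312 tip u [-0.02   0.091  0.211]
50 ferr [281.1 150.1] heel [281.1 321.9] tip [281.1  56.7] ferr z 0.308 tip u [-0.033  0.091  0.2  ]
55 ferr [281.1 156.8] heel [281.1 317.7] tip [281.1  76. ] ferr z 0.303 tip u [-0.047  0.091  0.19 ]
60 ferr [281.1 163.8] heel [281.1 313. ] tip [281.2  94.5] ferr z 0.299 tip u [-0.062  0.091  0.181]
```

View pics/wrist12.png

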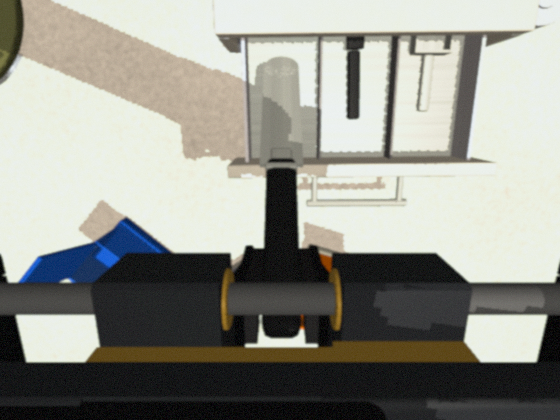

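View pics/c19.png

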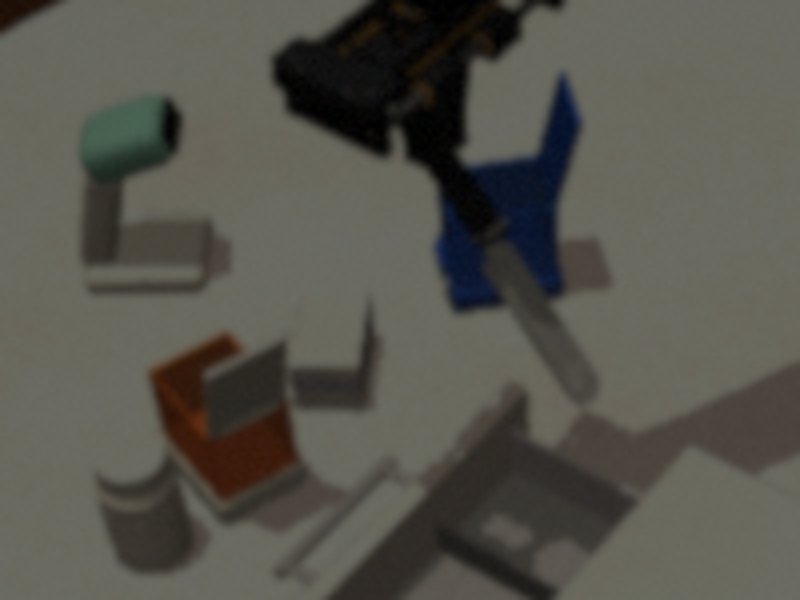

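View pics/top12.png

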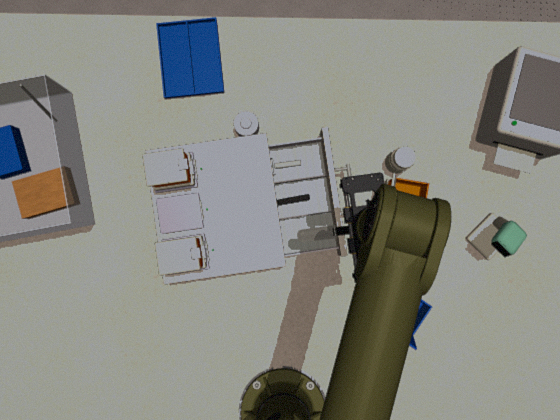

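Run:
```python
from h import *
def P(f): K,R,t=load(f); return K@np.c_[R,t]
X=cv2.triangulatePoints(P('scene12'),P('wrist12'),np.array([[285.5],[160.]]),np.array([[281.],[59.]]))
X=(X[:3]/X[3]).ravel(); print('tip',X,w2u(X))
crop('top4',200,110,160,180,4,'d1');a=cv2.imread('pics/top4.png')[110:190,290:345];b=cv2.imread('pics/top12.png')[110:190,290:345]
cv2.imwrite('pics/d2.png',cv2.resize(np.hstack([a,b]),None,fx=6,fy=6))
```

```text
tip [ 0.46337016 -0.02854418  0.20111826] [-0.03826372  0.08834494  0.20111826]
```

View pics/d2.png

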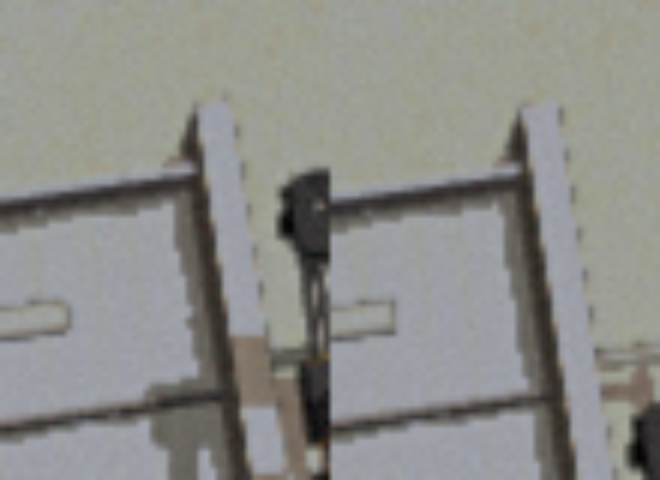

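Run:
```python
from h import *
g=lambda f:cv2.cvtColor(cv2.imread(f'pics/{f}.png'),cv2.COLOR_BGR2GRAY).astype(np.float32)
A=g('top4')
for f in('top6','top8','top12'):
    B=g(f)
    for n,(x0,y0,x1,y1) in dict(cab=(145,130,240,200),jar=(225,105,265,140),box=(150,10,230,105),scoop=(274,150,306,175),panel=(312,122,338,150)).items():
        a,b=A[y0:y1,x0:x1],B[y0:y1,x0:x1]
        s,r=cv2.phaseCorrelate(a-a.mean(),b-b.mean(),cv2.createHanningWindow(a.shape[::-1],cv2.CV_32F))
        print(f,n,np.round(s,2),round(r,2))
```

```text
top6 cab [ 0.07 -0.06] 1.01
top6 jar [ 0.1  -0.13] 1.03
top6 box [-0.12  0.06] 0.87
top6 scoop [0.2  0.55] 0.98
top6 panel [ 0.59 -0.05] 0.96
top8 cab [0.02 0.01] 1.01
top8 jar [ 0.16 -0.08] 1.03
top8 box [-0.02 -0.08] 0.84
top8 scoop [-0.05  0.53] 0.93
top8 panel [ 0.56 -0.  ] 0.98
top12 cab [-0.02  0.04] 1.0
top12 jar [0.02 0.  ] 1.03
top12 box [0.11 0.06] 0.84
top12 scoop [-0.01  0.26] 1.02
top12 panel [0.23 0.47] 0.88
```

Run:
```python
from h import *
from h import plan
for f,u in(('top4',(290+198/6,290+232/6)),('top12',(290+193/6,290+228/6))):
    for x in u: print(f,w2u(atz(f,x,127.5,.094)).round(4))
crop('top12',230,110,130,150,5,'d3')
plan(u2w(-.154,.092,.37))
```

```text
top4 [-0.1399 -0.1654  0.094 ]
top4 [-0.154  -0.1635  0.094 ]
top12 [-0.1379 -0.1657  0.094 ]
top12 [-0.1523 -0.1637  0.094 ]
t 16.2 pos [ 0.4777 -0.1424  0.3659] u [-0.153   0.0912  0.3659] F [-0.   -0.14 -0.66] w 0.203 toolx yaw 8.6 toolz [-0.  0. -1.]
target [ 0.4771 -0.1435  0.37  ] scaled shift [-0.0028  0.0034 -0.0138] spin -0.0 max mm 4.331158551361439
q [ 0.83 -0.02 -0.58  1.58 -0.01  1.58  0.4 ]
```

View pics/d3.png

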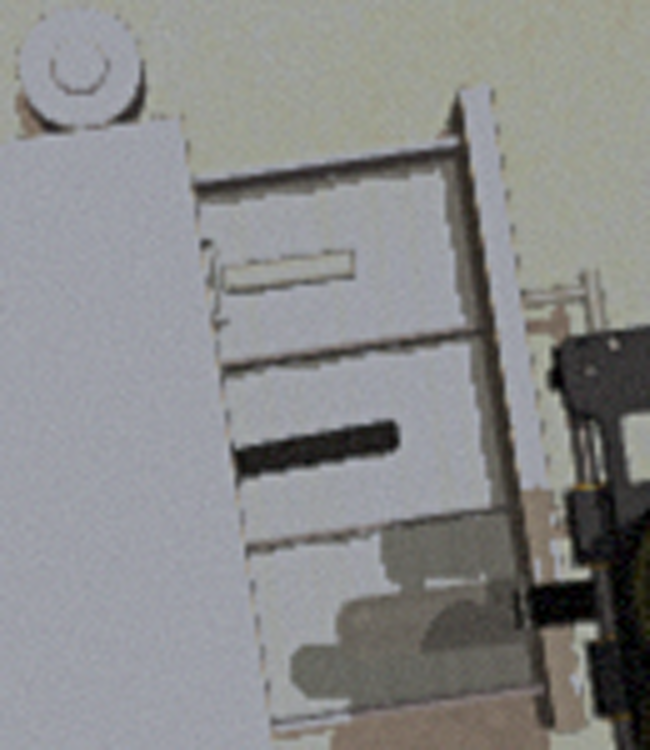

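Run:
```python
from h import *
s=ctrl.get_state(); print(s['qd'].round(4),s['grip_width']); print(ctrl.close_job())
```

```text
[-0.0004  0.0004  0.0008 -0.0013  0.001  -0.     -0.0008] 0.20320331708440392
the job is handed in; nothing more can be done
None
```

The drawer is out at its stop and the gripper is holding the spatula still in the air above it. I handed the job in at about 16 s, well inside the 51 s limit.

**What I did**
- **Drawer:** I hooked the drawer handle with the closed fingers and pulled. At the end the force rose to about 15 N with no further movement.
- **Spatula:** I gripped it lightly (4 N) about 29 mm from the handle end. As I lifted, it pivoted in the pads with the blade tip on the drawer floor, until the handle end was over the drawer front. I then drew it out tilted at about 50°, raised the grip to 20 N and lifted it clear.

**Last checks**
- **Height:** the blade tip, located from two cameras, is at about z = 0.20 m, roughly 10 cm above the drawer front (5 cm needed). The tilt did not change during the last lift.
- **Forces:** wrist force readings stayed within a few newtons after the lift began, with no sign of pressing on the cabinet. The arm was at rest at hand-in.
- **Surroundings:** the brush and scoop are still in their lanes. The jar, the foil roll and the carton look untouched; the open canister is partly hidden by the gripper in the last top view.

**A check that disagreed:** by eye, the drawer front looked 1–2 mm further in in the last picture than just after the pull. Image matching between the two pictures did not confirm this. The last picture puts the drawer about 0.14 m out, to within 1–2 mm.

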